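Load the test cartridge of a nutrient-water tester under its drag spring

ROBOT

A 7-joint arm with a two-finger parallel gripper is mounted at the origin on the work surface. World frame = base frame: x ahead of the robot, y to its left, z up, the work surface at z = 0. Lengths are in m, angles in rad, forces in N, time in s.
With the tool pointing down it reaches from about 0.4 to 0.85 m from the base axis. Payload 10.4 kg.
Tool frame: the origin (TCP) lies on the centre line of the jaws, within the pads' length; the fingertips stand 22 mm ahead of it and the grasp point (between the pads) lies 3 mm ahead of it; z points along the fingers, y is the direction in which the jaws open and shut (so a half turn about z gives the same grasp; the last joint's range is limited). The gripper opens to 85 mm and grips with 20 to 120 N. Pads are 22 mm wide; open, the fingers measure 114 mm over their backs; the gripper's body (76 mm by 85 mm) begins 54 mm behind the grasp point. The pads swing forward as they close: fully open they stand 13 mm farther back than shut.
Start: joints at [-1.302, 0.332, -0.065, 1.46, 0.022, 1.35, -0.088], TCP at [0.18, 0.599, 0.253] pointing down, gripper open.
Joint ranges: [-2.6, 2.6], [-0.5, 2.12], [-1.47, 1.34], [0.16, 2.42], [-1.27, 4.41], [0.06, 2.06], [-2.6, 2.6]. Speed limits (rad/s): [2.22, 2.22, 2.79, 2.79, 3.14, 3.14, 3.14].

INTERFACE

Orientations are given as a unit quaternion [x, y, z, w].
In Python, from workcell import manip gives the robot as it stands. The module is installed in compiled form; this text tells all that it offers.
- The arm moves only by the shell command python3 -m crank 'ROWS' [FORCE]. ROWS is JSON, a list of rows, each a list of 3 entries, a list of its own where there are three numbers: the opening, from -1 (shut) to 1 (fully open), then the shift along the tool's x, y, z normalised to -1 to 1, where 1 is 80 mm, then the turn, a rotation vector about the tool's x, y, z normalised to -1 to 1, where 1 is pi/4 rad. In form: [[jaw, [tx, ty, tz], [ax, ay, az]], ...]. A call has exactly 5 rows; each row shifts and turns the commanded pose from where the row before left it, along the tool's axes as they then stand; what a row does not reach is not made up. A row lasts 1/10 s, in which the tool goes at most 50 mm and 8.59 degrees, less where a joint would pass 70% of its speed; a pose out of reach is approached as far as the arm can. A call with a number of a shift or a turn outside -1 to 1 is refused whole. A call with a gripper value outside its range is refused whole. The fingers move at their own pace and stop on an object; FORCE is the grip in N (left out, the last holds). Time passes only in rows, so rows that do not move let the fingers close, or fill a call up. It gives the time, the measured TCP pose, the force and the opening at its end, in the units of the state.
- manip.get_obs(): the state, without advancing time (a new reading comes with each control period).
- manip.camera(name): name is "scene" or "top"; returns the picture (400x640x3 uint8, blue, green, red); there is no depth.
- manip.camera_info(name): a dict with "K" (3x3 intrinsics, pixels), "camera_from_world" (4x4, takes a point from world to camera coordinates). Camera axes: x right, y down, z forward; pixel columns grow to the right and rows downward; lengths in m; the calibration is good to about 2 mm. A picture is of the moment at which its call begins. camera_info takes no time and is no camera call.
- manip.hand_in(): hands the job in, once; it reports no verdict.
The state is a dict: "clock": time; "joint_pos": joint angles; "joint_velocities": joint speeds; "tau": joint torques, N m; "position": TCP position; "ee_rot": TCP orientation; "ft_force": force on the tool from outside, world axes, zero at the start; "torque": the same for the moment, N m; "grip_width": opening from 0.0 (shut) to 1.0 (fully open).
Only numpy, scipy, OpenCV 4.12 (cv2) and the standard library are available. Lean on these libraries where they do the work, as an engineer would, in place of code of your own. Each camera call takes 0.05 s, during which the arm holds its last target.

TASK

Load the blue test cartridge: with the fingertips, press it down hard on the grey thumb pad behind its yellow rib, so that the spring-loaded floor of the track gives way, and while pressing slide it along the track until its nose has passed under the brass drag spring and it is fully home against the white housing. Then let go and leave it there, flat and held down by the spring. Do not pick up, lift or tip the cartridge, do not bend the brass spring up by hand, and leave the jar, canister, bottles, lid, meter and growing block where they stand.

Things in the scene. Friction and masses are not known exactly. Their poses are not given: they have to be found in the camera images.
- tester: Fixed water tester. Origin: on the table, on the track's centre line, 60 mm before the white housing's front face (the end stop); x = loading direction, z up. Base 295 x 85 mm (x -180 to +115 mm). Track: aluminium side walls 63 mm apart, tops at 32 mm height, sprung steel floor at 28 mm. Housing x +60 to +115 mm, 110 wide, 56 high. Cartridge home: its origin at x = +5 mm.
- cartridge: Loose blue cartridge, 110 long (x) x 60 x 12 mm, about 0.12 kg, in the track with 1.5 mm play each side, 70 to 120 mm short of home. Origin: centre of its underside; x to its nose, z up. Nose face 8 mm high, then the top ramps up to 12 mm over 15 mm. Yellow rib across the top: x -10 to -4 mm, 48 mm wide, 7 mm high above the top.
- press_pad (a point): Centre of the flat grey thumb pad (34 long x 44 mm wide) on the cartridge's top, 12 mm above its underside, 25 mm behind its centre, 15 mm behind the rib's rear face; 40 mm above the table unpressed. Pressing here and pushing against the rib drives the cartridge.
- nose (a point): Middle of the upper edge of the cartridge's front face, 55 mm ahead of its centre and 8 mm above its underside.
- end_stop (a point): Point on the housing's front face, on the track's centre line, 32 mm above the table. When home, the nose's front face touches this face.
- spring_tip (a point): Centre of the 5 mm roll (36 mm wide) at the free end of the brass drag spring, hinged on the housing's face, reaching 40 mm out over the track. At rest its underside is 4 mm above the unpressed floor: the nose's top edge is 4 mm too high and butts on it. Pressed down 4 mm or more, the nose goes under and its ramp lifts the spring.
- spring (a joint): Lift angle of the drag spring, rad: 0 at rest, about 0.16 when it rides on the released cartridge's top. It presses with about 2 N at 0 and 5 N at 0.16.
- floor (a joint): How far the track's floor is pressed down, m: 0 at rest, 0.007 at its lower stop. It gives at about 4 N (cartridge's weight included), then 1.5 N more per mm: 10 N for 4 mm, 14.5 N at the stop. With the cartridge released under the spring it stays 0.001 to 0.002 down.
- amber_jar: Bystander: small amber jar with white cap, 44 mm wide, 55 mm high, standing beside the track. Origin: centre of its underside.
- pocket_meter: Bystander: black pocket meter, 140 x 34 x 22 mm, lying beside the track. Origin: centre of its underside, x along its length.
- jar_lid: Bystander: round metal jar lid, 44 mm wide, 12 mm high, lying on top of the housing. Origin: centre of its underside.
- red_cap_bottle: Bystander: clear bottle with red cap, 80 mm wide, 200 mm high. Origin: centre of its underside.
- canister: Bystander: white canister with steel top and red band, 96 mm wide, 150 mm high. Origin: centre of its underside.
- grow_block: Bystander: brown growing block, 70 x 70 x 60 mm, standing beside the track. Origin: centre of its underside.
Mind the look-alikes: they are no part of the job. There is more than one size of the cartridge; the job needs the smallest.

How it is judged:
By the outcome, as a careful person would: the job done as asked, in the order asked, and still so for the second after the job is handed in, with the robot touching nothing.
It also fails if it takes over 38 s, if anything falls off the work surface, if the arm or the gripper's body presses on something with over 40 N, if the wrist force passes 120 N, or if a joint passes its speed limit or range.

## Working session

There is one attempt and no reset: what is moved stays moved. The work goes in short steps, Python scripts to look and compute and a shell command to move; the robot and the scene stay as the last step left them, time stands still between calls to the robot, and variables do not carry over. Pictures are saved under pics/ and viewed, and the job is handed in when it is done.

```bash
mkdir -p pics; cat > h.py <<'E'
import numpy as np, cv2
from workcell import manip
def ray(name,u,v):
    i=manip.camera_info(name);K=np.array(i["K"]);T=np.array(i["camera_from_world"])
    R=T[:3,:3];c=-R.T@T[:3,3];d=R.T@np.linalg.inv(K)@np.array([u,v,1.]);return c,d
def onz(name,u,v,z):
    c,d=ray(name,u,v);return c+d*(z-c[2])/d[2]
def proj(name,p):
    i=manip.camera_info(name);K=np.array(i["K"]);T=np.array(i["camera_from_world"])
    q=K@(T[:3,:3]@np.array(p)+T[:3,3]);return q[:2]/q[2]
E
python3 - <<'E'
from h import *
for n in("scene","top"):
    cv2.imwrite(f"pics/{n}0.png",manip.camera(n)); print(n,ray(n,320,200))
o=manip.get_obs();print(o)
E
```

```text
scene (array([ 1.52040369, -0.0817246 ,  1.02238402]), array([-0.70074243,  0.07210018, -0.70996417]))
top (array([ 0.43565085, -0.00149004,  1.26305208]), array([ 0.08854743,  0.00537438, -0.99606344]))
{'clock': 0.1, 'joint_pos': array([-1.30162011,  0.33281167, -0.06466124,  1.46083831,  0.02160927,
        1.34992063, -0.08849227]), 'joint_velocities': array([-0.00067392, -0.00188154,  0.00057503, -0.0034692 , -0.00036744,
        0.00028997, -0.00139943]), 'tau': array([ 1.40680368e-03, -6.26752782e+01,  4.91989288e-02, -3.92429566e+01,
        1.63227646e-02,  6.92320056e-03,  7.66681183e-06]), 'position': array([0.1797223 , 0.59828322, 0.2526026 ]), 'ee_rot': array([ 1.45375120e-01,  9.89376401e-01, -6.39069943e-04, -5.35818575e-05]), 'ft_force': array([0.14064511, 0.43255319, 0.06862445]), 'torque': array([-0.01425312,  0.04857614, -0.00783163]), 'grip_width': 0.9979024719740078}
```

View pics/scene0.png

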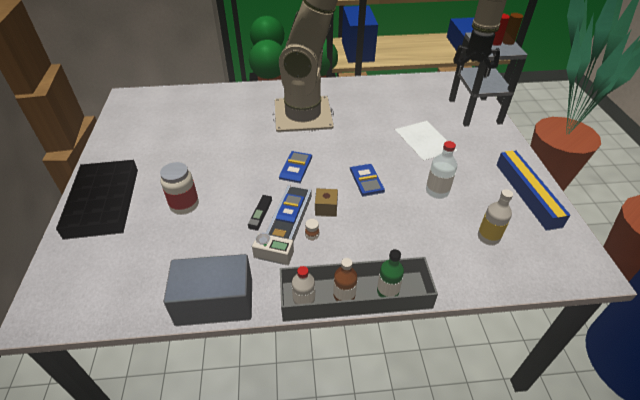

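View pics/top0.png

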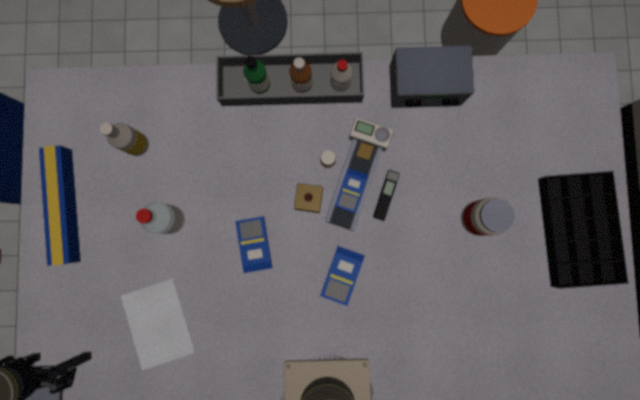

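The scene view shows the tester near (290,215), with its housing at (273,247). In the top view the track runs from (342,225) to the housing at (372,134), and the cartridge in the track is at about (352,190). Next I'll zoom in.

```bash
python3 - <<'E'
from h import *
t=cv2.imread("pics/top0.png")[105:240,285:420]; s=cv2.imread("pics/scene0.png")[170:270,230:350]
cv2.imwrite("pics/tz.png",cv2.resize(t,None,fx=4.4,fy=4.4,interpolation=cv2.INTER_CUBIC))
cv2.imwrite("pics/sz.png",cv2.resize(s,None,fx=6,fy=6,interpolation=cv2.INTER_CUBIC)[:600])
E
```

```text
(no output)
```

View pics/tz.png

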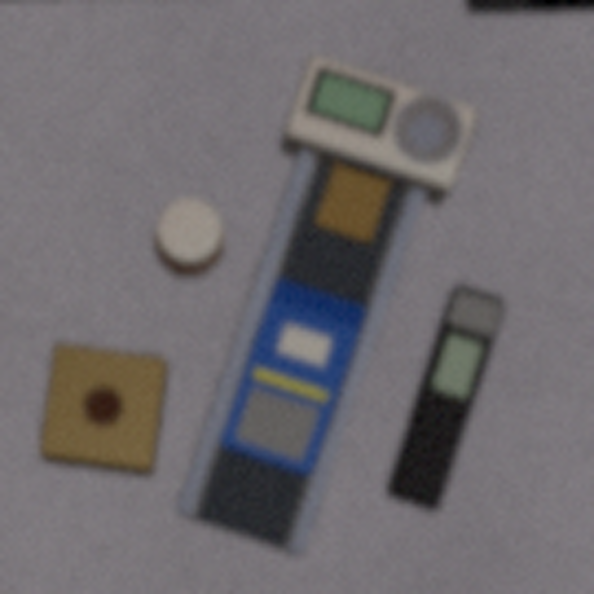

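View pics/sz.png

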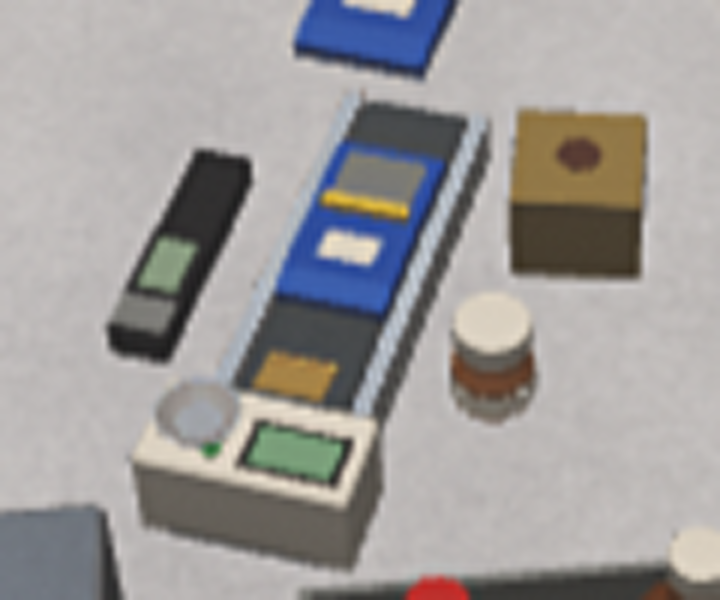

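```bash
cat >> h.py <<'E'
def blob(im,m,near):
    n,l,st,ce=cv2.connectedComponentsWithStats(m.astype(np.uint8))
    k=min((k for k in range(1,n) if st[k,4]>8),key=lambda k:np.hypot(*(ce[k]-near)))
    return l==k,ce[k],st[k,4]
def masks(im):
    h=cv2.cvtColor(im,cv2.COLOR_BGR2HSV)
    b=(h[...,0]>100)&(h[...,0]<128)&(h[...,1]>150)&(h[...,2]>50)
    y=(h[...,0]>20)&(h[...,0]<34)&(h[...,1]>110)&(h[...,2]>100)
    return b,y
E
python3 - <<'E'
from h import *
im={n:cv2.imread(f"pics/{n}0.png") for n in("top","scene")}
near={"top":((352,190),(351,192)),"scene":((290,208),(291,204))}
Y={}
for n in im:
    b,y=masks(im[n])
    bm,bc,ba=blob(im[n],b,near[n][0]);ym,yc,ya=blob(im[n],y,near[n][1])
    # fill: hull of blue
    pts=np.argwhere(bm)[:,::-1].astype(np.float32)
    r=cv2.minAreaRect(pts);box=cv2.boxPoints(r)
    print(n,"blue",bc,ba,"yel",yc,ya)
    w=np.array([onz(n,*p,.040)[:2] for p in box]);print("box world z.04",w.round(4).tolist(),w.mean(0))
    print("edges",np.diff(np.vstack([w,w[:1]]),axis=0),"yel@.047",onz(n,*yc,.047)[:2] if n=='top' else onz(n,*yc,.044)[:2])
    yp=np.argwhere(ym)[:,::-1]; W=np.array([onz(n,*p,.047)[:2] for p in yp]); u,s,v=np.linalg.svd(W-W.mean(0)); print("rib dir",v[0],np.degrees(np.arctan2(*v[0][::-1])))
z=lambda x,y:onz("top",285+x/4.4-.5+.11,105+y/4.4-.5+.11,0)
def zz(x,y,h): return onz("top",285+x/4.4-.4,105+y/4.4-.4,h)[:2]
for nm,a,c,h in(("lwall outer",(181,515),(300,160),.032),("lwall inner",(197,517),(318,160),.032),("rwall outer",(299,550),(425,195),.032),("rwall inner",(288,545),(408,185),.032),("housing front",(285,135),(445,185),.056),("housing back",(312,58),(476,105),.056)):
    A=zz(*a,h);C=zz(*c,h);d=C-A;print(nm,A.round(4),C.round(4),np.degrees(np.arctan2(d[1],d[0])).round(2),np.hypot(*d).round(4))
E
```

```text
top blue [355.27822581 178.66532258] 248 yel [341.21428571 278.75      ] 28
box world z.04 [[0.5812, -0.0554], [0.6313, -0.0748], [0.6113, -0.1258], [0.5614, -0.1063]] [ 0.59631102 -0.0905548 ]
edges [[ 0.05004727 -0.01936442]
 [-0.01996918 -0.05103417]
 [-0.04988822  0.01950634]
 [ 0.01981013  0.05089224]] yel@.047 [ 0.33295968 -0.04598047]
rib dir [-0.35596651 -0.93449871] -110.85269143751854
scene blue [288.59745763 212.25423729] 236 yel [290.51612903 203.61290323] 31
box world z.04 [[0.6147, -0.126], [0.496, -0.0858], [0.5328, -0.0341], [0.6475, -0.0768]] [ 0.57271248 -0.08065467]
edges [[-0.11872038  0.04020552]
 [ 0.03680884  0.05168608]
 [ 0.11468887 -0.04271847]
 [-0.03277733 -0.04917313]] yel@.047 [ 0.56177553 -0.07706038]
rib dir [-0.34239048 -0.93955774] -110.02258241364285
lwall outer [ 0.4858 -0.009 ] [ 0.706  -0.0891] -20.0 0.2344
lwall inner [ 0.4843 -0.0188] [ 0.7057 -0.1004] -20.23 0.236
rwall outer [ 0.4625 -0.081 ] [ 0.6817 -0.1664] -21.29 0.2354
rwall inner [ 0.4657 -0.0743] [ 0.6884 -0.156 ] -20.16 0.2372
housing front [ 0.7166 -0.0787] [ 0.6828 -0.1757] -109.19 0.1027
housing back [ 0.7644 -0.0968] [ 0.7322 -0.1965] -107.89 0.1048
```

```bash
python3 - <<'E'
from h import *
def zz(x,y,h): return onz("top",285+x/4.4-.4,105+y/4.4-.4,h)[:2]
a=np.radians(-20.2);ux=np.array([np.cos(a),np.sin(a)]);uy=np.array([-ux[1],ux[0]])
def sc(x,y,h): return onz("scene",230+x/6-.42,170+y/6-.42,h)[:2]
# centre line offset: p.uy
for f,ws in((zz,(((197,517),(288,545)),((318,160),(408,185)))),(sc,(((365,100),(468,118)),((240,375),(355,405))))):
    for w in ws: print([round(float(f(*p,.032)@uy),4) for p in w])
print("top: nose",zz(321,293,.036),"rear",zz(263,459,.04),"rib",zz(290,384,.047),"pad",zz(276,423,.04),"hfront",zz(365,160,.056),"spring",zz(345,240,.034))
print("scene: nose",sc(330,308,.036),"rear",sc(392,152,.04),"rib",sc(366,200,.047),"pad",sc(378,176,.04),"spring",sc(296,372,.036))
for n,P in(("top",(zz(321,293,.036),zz(263,459,.04),zz(290,384,.047),zz(276,423,.04),zz(365,160,.056),zz(345,240,.036))),("scene",(sc(330,308,.036),sc(392,152,.04),sc(366,200,.047),sc(378,176,.04),sc(256,400,.056),sc(296,375,.036)))):
    print(n,"along/perp",[(round(float(p@ux),4),round(float(p@uy),4)) for p in P])
# refined colour: yellow in top
im=cv2.imread("pics/top0.png"); sub=im[188:196,341:362].astype(int)
yy=(sub[...,1]+sub[...,2]-2*sub[...,0]).clip(0); yy[yy<60]=0
m=cv2.moments(yy.astype(np.float32)); u,v=341+m['m10']/m['m00'],188+m['m01']/m['m00']; p=onz("top",u,v,.047)[:2];print("rib",u,v,p,p@ux,p@uy)
E
```

```text
[0.1496, 0.0911]
[0.1495, 0.0912]
[0.0932, 0.1527]
[0.0922, 0.154]
top: nose [ 0.62105294 -0.09925321] rear [ 0.51854719 -0.06010236] rib [ 0.56365859 -0.0776296 ] pad [ 0.54051715 -0.06873605] hfront [ 0.69968705 -0.12724832] spring [ 0.65426824 -0.11539742]
scene: nose [ 0.62647522 -0.09897696] rear [ 0.51974522 -0.06080192] rib [ 0.56163992 -0.07671589] pad [ 0.53736374 -0.06934936] spring [ 0.66790762 -0.11769569]
top along/perp [(0.6171, 0.1213), (0.5074, 0.1226), (0.5558, 0.1218), (0.531, 0.1221), (0.7006, 0.1222), (0.6535, 0.1177)]
scene along/perp [(0.6221, 0.1234), (0.5088, 0.1224), (0.5536, 0.1219), (0.5283, 0.1205), (0.7053, 0.1137), (0.6693, 0.1208)]
rib 350.2043052837573 191.90763209393347 [ 0.5635849  -0.07680653] 0.5554416528403832 0.12252245341878996
```

```bash
cat >> h.py <<'E'
from scipy.spatial.transform import Rotation as Ro
a=np.radians(-20.2);ux=np.array([np.cos(a),np.sin(a)]);uy=np.array([-ux[1],ux[0]])
def st(goal=None,yaw=159.8):
    o=manip.get_obs();R=Ro.from_quat(o["ee_rot"]).as_matrix();p=o["position"]
    print("t",round(o["clock"],2),"p",p.round(4),"along",round(float(p[:2]@ux),4),"perp",round(float(p[:2]@uy),4),"F",o["ft_force"].round(1),"grip",round(o["grip_width"],2))
    Rg=Ro.from_euler('z',yaw,degrees=True).as_matrix()@np.diag([1,-1,-1.])
    print("turn units",(Ro.from_matrix(R.T@Rg).as_rotvec()/(np.pi/4)).round(3),"j",o["joint_pos"].round(2))
    if goal is not None: print("shift units",(R.T@(np.array(goal)-p)/.08).round(3))
def gp(al,pe,z): return np.r_[al*ux+pe*uy,z]
E
python3 - <<'E'
from h import *
st(gp(.537,.122,.30)); print(gp(.537,.122,.3)); print("bottle",onz("top",145,216,.2),onz("top",165,218,.0))
E
python3 -m crank '[[-1,[0,0,-0.3],[0,0,0.076]],[-1,[0,0,-0.3],[0,0,0]],[-1,[0,0,0],[0,0,0]],[-1,[0,0,0],[0,0,0]],[-1,[0,0,0],[0,0,0]]]' 20
python3 -c "
from h import *
st(gp(.537,.122,.30))"
```

```text
t 0.1 p [0.1797 0.5983 0.2526] along -0.0379 perp 0.6235 F [0.1 0.4 0.1] grip 1.0
turn units [-0.002  0.     0.077] j [-1.3   0.33 -0.06  1.46  0.02  1.35 -0.09]
shift units [-6.792 -6.695 -0.583]
[ 0.54609713 -0.07092898  0.3       ]
bottle [0.50270609 0.41726737 0.2       ] [0.50832974 0.43984937 0.        ]
clock: 0.6
position: [0.1797, 0.5982, 0.3]
ee_rot: [0.175, 0.985, -0.001, -0.0]
ft_force: [-0.2, 0.2, -0.4]
grip_width: 0.14
t 0.6 p [0.1797 0.5982 0.3   ] along -0.0379 perp 0.6234 F [-0.2  0.2 -0.4] grip 0.14
turn units [-0.002  0.     0.002] j [-1.31  0.31 -0.05  1.39  0.02  1.44 -0.14]
shift units [-7.179 -6.277  0.013]
```

```bash
for i in 1; do
python3 -m crank '[[-1,[-0.36,-0.31,0],[0,0,0]],[-1,[-0.36,-0.31,0],[0,0,0]],[-1,[-0.36,-0.31,0],[0,0,0]],[-1,[-0.36,-0.31,0],[0,0,0]],[-1,[-0.36,-0.31,0],[0,0,0]]]'
done
python3 -c "
from h import *
st(gp(.537,.122,.30))"
```

```text
clock: 1.1
position: [0.2727, 0.4307, 0.3002]
ee_rot: [0.175, 0.985, -0.001, -0.0]
ft_force: [0.6, 0.7, 0.3]
grip_width: 0.001
t 1.1 p [0.2727 0.4307 0.3002] along 0.1072 perp 0.4984 F [0.6 0.7 0.3] grip 0.0
turn units [-0.002 -0.     0.001] j [-1.13  0.06  0.03  1.69 -0.    1.4   0.12]
shift units [-5.368 -4.711  0.008]
```

```bash

python3 -m crank '[[-1,[-0.36,-0.31,0],[0,0,0]],[-1,[-0.36,-0.31,0],[0,0,0]],[-1,[-0.36,-0.31,0],[0,0,0]],[-1,[-0.36,-0.31,0],[0,0,0]],[-1,[-0.36,-0.31,0],[0,0,0]]]'
python3 -m crank '[[-1,[-0.36,-0.31,0],[0,0,0]],[-1,[-0.36,-0.31,0],[0,0,0]],[-1,[-0.36,-0.31,0],[0,0,0]],[-1,[-0.36,-0.31,0],[0,0,0]],[-1,[-0.36,-0.31,0],[0,0,0]]]'
python3 -c "
from h import *
st(gp(.537,.122,.30))"
```

```text
clock: 1.6
position: [0.365, 0.2648, 0.3004]
ee_rot: [0.175, 0.985, -0.0, -0.0]
ft_force: [0.5, 0.7, 0.3]
grip_width: -0.001
clock: 2.1
position: [0.4574, 0.099, 0.3005]
ee_rot: [0.175, 0.985, -0.0, -0.0]
ft_force: [0.8, 0.3, -0.5]
grip_width: 0.001
t 2.1 p [0.4574 0.099  0.3005] along 0.3951 perp 0.2508 F [ 0.8  0.3 -0.5] grip 0.0
turn units [-0.001 -0.001  0.002] j [-0.77 -0.07  0.44  1.8   0.03  1.4   0.89]
shift units [-1.772 -1.612  0.006]
```

```bash

python3 -m crank '[[-1,[-0.36,-0.33,0],[0,0,0]],[-1,[-0.36,-0.33,0],[0,0,0]],[-1,[-0.36,-0.32,0],[0,0,0]],[-1,[-0.36,-0.32,0],[0,0,0]],[-1,[-0.33,-0.31,0],[0,0,0]]]'
python3 -m crank '[[-1,[0,0,0.5],[0,0,0]],[-1,[0,0,0.5],[0,0,0]],[-1,[0,0,0.5],[0,0,0]],[-1,[0,0,0.5],[0,0,0]],[-1,[0,0,0.4],[0,0,0]]]'
python3 -c "
from h import *
st(gp(.537,.122,.10))
for n in('top','scene'): cv2.imwrite(f'pics/{n}1.png',manip.camera(n))
t=cv2.imread('pics/top1.png')[105:240,285:420]; s=cv2.imread('pics/scene1.png')[150:250,240:340]
cv2.imwrite('pics/z1.png',np.hstack([cv2.resize(t,(400,400),interpolation=2),cv2.resize(s,(400,400),interpolation=2)]))
"
```

```text
clock: 2.6
position: [0.5461, -0.0706, 0.3004]
ee_rot: [0.175, 0.985, -0.0, -0.001]
ft_force: [-0.1, 0.8, 0.7]
grip_width: -0.001
clock: 3.1
position: [0.5443, -0.0691, 0.1062]
ee_rot: [0.175, 0.985, -0.0, -0.001]
ft_force: [0.5, -0.0, 0.2]
grip_width: -0.0
t 3.1 p [ 0.5443 -0.0691  0.1062] along 0.5347 perp 0.1231 F [ 0.5 -0.   0.2] grip -0.0
turn units [-0.002 -0.003  0.001] j [-0.49  0.34  0.63  1.86 -0.23  1.02  1.45]
shift units [-0.029 -0.014  0.077]
```

View pics/z1.png

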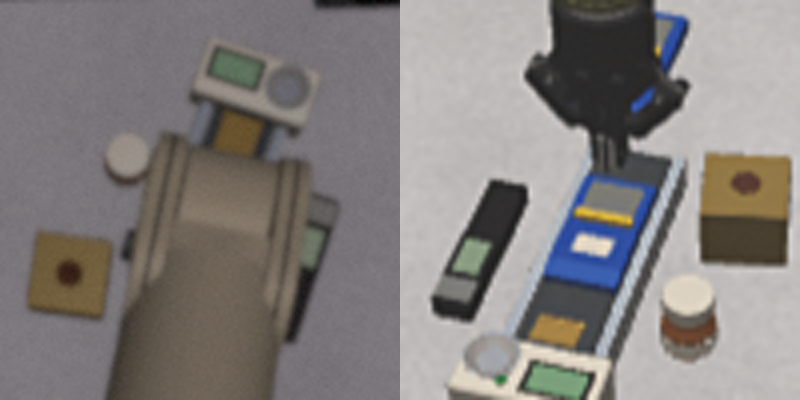

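The top view is blocked by the arm. The scene view shows the shut fingertips above the pad at about (608,165), centred on the cartridge. Next I'll descend to just above the pad.

```bash

python3 -m crank '[[-1,[-0.02,-0.01,0.2],[0,0,0]],[-1,[0,0,0.15],[0,0,0]],[-1,[0,0,0.10],[0,0,0]],[-1,[0,0,0],[0,0,0]],[-1,[0,0,0],[0,0,0]]]'
python3 -c "
from h import *
st(gp(.537,.122,.062))
cv2.imwrite('pics/scene2.png',manip.camera('scene'))
s=cv2.imread('pics/scene2.png')[170:245,250:350]
cv2.imwrite('pics/z2.png',cv2.resize(s,(800,600),interpolation=2))
"
```

```text
clock: 3.7
position: [0.5474, -0.0704, 0.0737]
ee_rot: [0.175, 0.985, 0.0, 0.0]
ft_force: [-0.2, 0.1, 0.2]
grip_width: -0.001
t 3.7 p [ 0.5474 -0.0704  0.0737] along 0.538 perp 0.1229 F [-0.2  0.1  0.2] grip -0.0
turn units [0.    0.001 0.001] j [-0.46  0.39  0.61  1.88 -0.27  0.96  1.48]
shift units [ 0.013 -0.012  0.146]
```

View pics/z2.png

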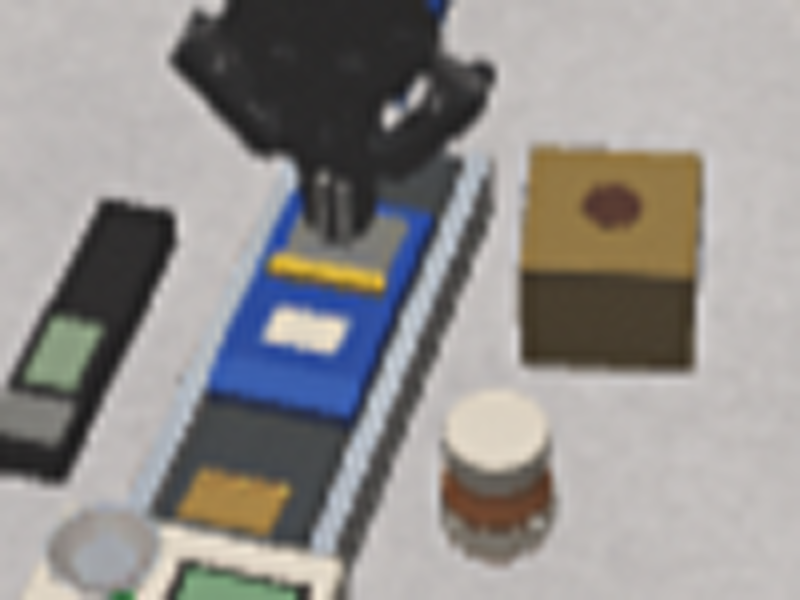

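The shut fingertips end at about (335,240) in the crop, over the grey pad. They sit behind the yellow rib, which is at (325,272). Now I'll press down in small steps.

```bash

python3 -m crank '[[-1,[0.01,-0.01,0.05],[0,0,0]],[-1,[0,0,0.05],[0,0,0]],[-1,[0,0,0.025],[0,0,0]],[-1,[0,0,0],[0,0,0]],[-1,[0,0,0],[0,0,0]]]'
python3 -c "
from h import *
st(gp(.537,.122,.056))"
```

```text
clock: 4.25
position: [0.5461, -0.0708, 0.0633]
ee_rot: [0.175, 0.985, 0.0, -0.0]
ft_force: [-0.2, 0.2, 0.8]
grip_width: -0.001
t 4.25 p [ 0.5461 -0.0708  0.0633] along 0.537 perp 0.1221 F [-0.2  0.2  0.8] grip -0.0
turn units [-0.    -0.     0.001] j [-0.46  0.41  0.6   1.88 -0.28  0.94  1.49]
shift units [-0.    -0.001  0.091]
```

```bash

python3 -m crank '[[-1,[0,0,0.02],[0,0,0]],[-1,[0,0,0.02],[0,0,0]],[-1,[0,0,0.02],[0,0,0]],[-1,[0,0,0],[0,0,0]],[-1,[0,0,0],[0,0,0]]]'
python3 -c "
from h import *
st(gp(.537,.122,.056))"
```

```text
clock: 4.75
position: [0.5464, -0.0708, 0.0588]
ee_rot: [0.175, 0.985, 0.0, 0.0]
ft_force: [-1.5, 0.3, 5.7]
grip_width: -0.001
t 4.75 p [ 0.5464 -0.0708  0.0588] along 0.5372 perp 0.1222 F [-1.5  0.3  5.7] grip -0.0
turn units [0.001 0.    0.001] j [-0.45  0.41  0.6   1.89 -0.29  0.93  1.5 ]
shift units [ 0.003 -0.002  0.035]
```

```bash

python3 -m crank '[[-1,[0,0,0.02],[0,0,0]],[-1,[0,0,0.02],[0,0,0]],[-1,[0,0,0.02],[0,0,0]],[-1,[0,0,0],[0,0,0]],[-1,[0,0,0],[0,0,0]]]'
python3 -c "
from h import *
st(gp(.537,.122,.054))"
```

```text
clock: 5.25
position: [0.5464, -0.0709, 0.0549]
ee_rot: [0.175, 0.985, 0.001, 0.0]
ft_force: [-6.6, 0.6, 18.7]
grip_width: 0.002
t 5.25 p [ 0.5464 -0.0709  0.0549] along 0.5373 perp 0.1222 F [-6.6  0.6 18.7] grip 0.0
turn units [0.001 0.    0.001] j [-0.45  0.42  0.59  1.89 -0.29  0.92  1.5 ]
shift units [ 0.003 -0.002  0.012]
```

The floor is at its lower stop, with 18.7 N measured. Now I'll slide along -x of the tool.

```bash

python3 -m crank '[[-1,[-0.03,0,0],[0,0,0]],[-1,[-0.04,0,0],[0,0,0]],[-1,[-0.05,0,0],[0,0,0]],[-1,[-0.05,0,0],[0,0,0]],[-1,[-0.05,0,0],[0,0,0]]]'
python3 -c "
from h import *
st(gp(.555,.122,.054))
cv2.imwrite('pics/scene3.png',manip.camera('scene'))
s=cv2.imread('pics/scene3.png')[170:245,250:350]
cv2.imwrite('pics/z3.png',cv2.resize(s,(800,600),interpolation=2))
"
```

```text
clock: 5.75
position: [0.5619, -0.076, 0.0549]
ee_rot: [0.175, 0.985, 0.001, -0.001]
ft_force: [-14.4, 5.0, 25.8]
grip_width: -0.003
t 5.75 p [ 0.5619 -0.076   0.0549] along 0.5536 perp 0.1227 F [-14.4   5.   25.8] grip -0.0
turn units [ 0.002 -0.004  0.002] j [-0.43  0.45  0.59  1.84 -0.31  0.94  1.52]
shift units [-0.018 -0.009  0.011]
```

View pics/z3.png

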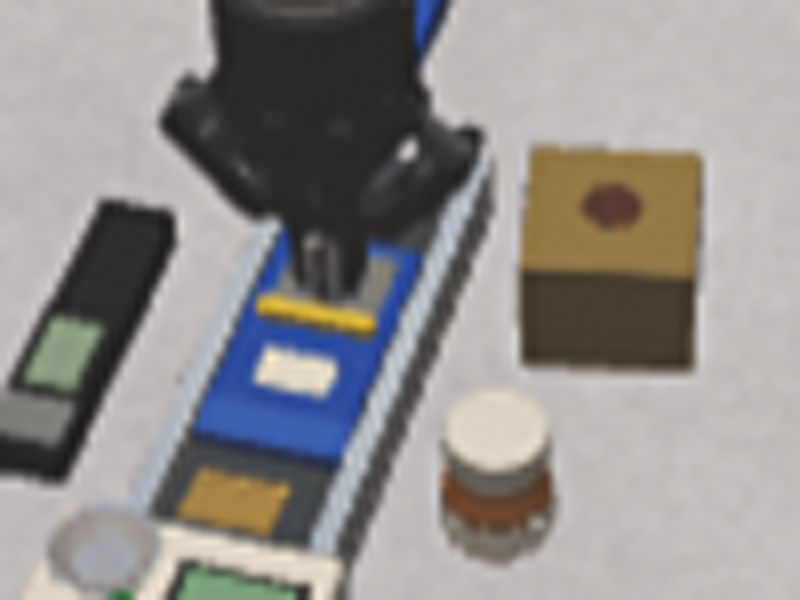

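The cartridge moves with the fingers and the floor is pressed down; the rib is now at (318,312) in the crop. I'll continue.

```bash

python3 -m crank '[[-1,[-0.05,0,-0.005],[0,0,0]],[-1,[-0.05,0,0],[0,0,0]],[-1,[-0.05,-0.003,0],[0,0,0]],[-1,[-0.05,0,0],[0,0,0]],[-1,[-0.05,0,0],[0,0,0]]]'
python3 -c "
from h import *
st(gp(.575,.122,.054))
cv2.imwrite('pics/scene4.png',manip.camera('scene'))
s=cv2.imread('pics/scene4.png')[170:245,250:350]
cv2.imwrite('pics/z4.png',cv2.resize(s,(800,600),interpolation=2))
"
```

```text
clock: 6.3
position: [0.5808, -0.0832, 0.055]
ee_rot: [0.175, 0.985, 0.001, -0.001]
ft_force: [-10.4, 4.1, 19.6]
grip_width: -0.004
t 6.3 p [ 0.5808 -0.0832  0.055 ] along 0.5738 perp 0.1224 F [-10.4   4.1  19.6] grip -0.0
turn units [ 0.002 -0.003  0.002] j [-0.4   0.49  0.58  1.79 -0.33  0.96  1.54]
shift units [-0.015 -0.006  0.013]
```

View pics/z4.png

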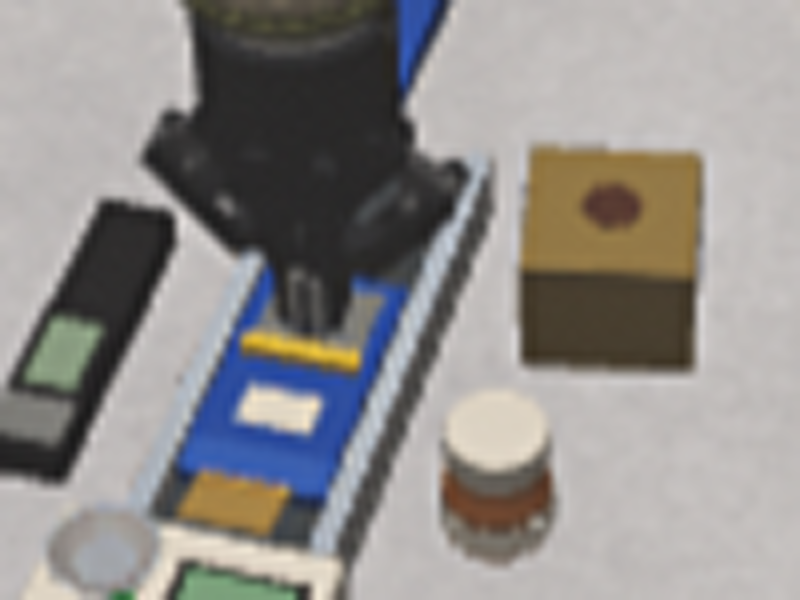

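The nose is at about (255,485), reaching the spring roll at (235,480) and starting to go under it. I'll continue.

```bash

python3 -m crank '[[-1,[-0.05,0,0.002],[0,0,0]],[-1,[-0.05,0,0],[0,0,0]],[-1,[-0.05,-0.003,0],[0,0,0]],[-1,[-0.05,0,0],[0,0,0]],[-1,[-0.05,0,0],[0,0,0]]]'
python3 -c "
from h import *
st(gp(.595,.122,.054))
cv2.imwrite('pics/scene5.png',manip.camera('scene'))
s=cv2.imread('pics/scene5.png')[170:245,250:350]
cv2.imwrite('pics/z5.png',cv2.resize(s,(800,600),interpolation=2))
"
```

```text
clock: 6.85
position: [0.599, -0.0902, 0.0549]
ee_rot: [0.175, 0.985, 0.001, -0.002]
ft_force: [-19.5, 7.2, 28.3]
grip_width: 0.001
t 6.85 p [ 0.599  -0.0902  0.0549] along 0.5933 perp 0.1222 F [-19.5   7.2  28.3] grip 0.0
turn units [ 0.002 -0.005  0.002] j [-0.37  0.53  0.57  1.74 -0.34  0.98  1.55]
shift units [-0.021 -0.003  0.012]
```

View pics/z5.png

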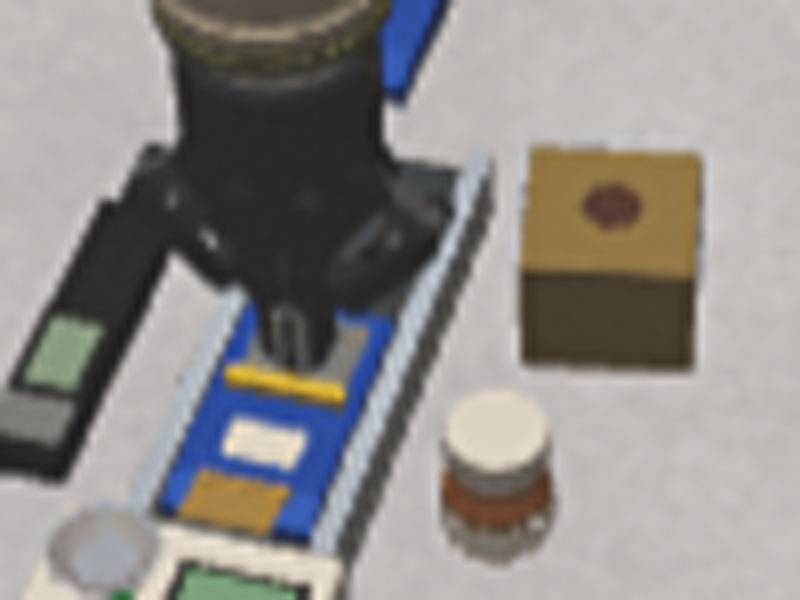

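The nose has passed under the brass spring, and blue shows on both sides of it at (170,500) and (300,515). I'll continue.

```bash

python3 -m crank '[[-1,[-0.05,0,-0.004],[0,0,0]],[-1,[-0.05,0,0],[0,0,0]],[-1,[-0.05,0,0],[0,0,0]],[-1,[-0.04,0,0],[0,0,0]],[-1,[-0.04,0,0],[0,0,0]]]'
python3 -c "
from h import *
st(gp(.621,.122,.054))
cv2.imwrite('pics/scene6.png',manip.camera('scene'))
s=cv2.imread('pics/scene6.png')[170:245,250:350]
cv2.imwrite('pics/z6.png',cv2.resize(s,(800,600),interpolation=2))
"
```

```text
clock: 7.4
position: [0.616, -0.0965, 0.0551]
ee_rot: [0.175, 0.985, 0.001, -0.002]
ft_force: [-14.7, 5.5, 21.6]
grip_width: 0.001
t 7.4 p [ 0.616  -0.0965  0.0551] along 0.6114 perp 0.1222 F [-14.7   5.5  21.6] grip 0.0
turn units [ 0.002 -0.005  0.002] j [-0.35  0.57  0.57  1.69 -0.35  1.    1.56]
shift units [-0.12  -0.002  0.013]
```

View pics/z6.png

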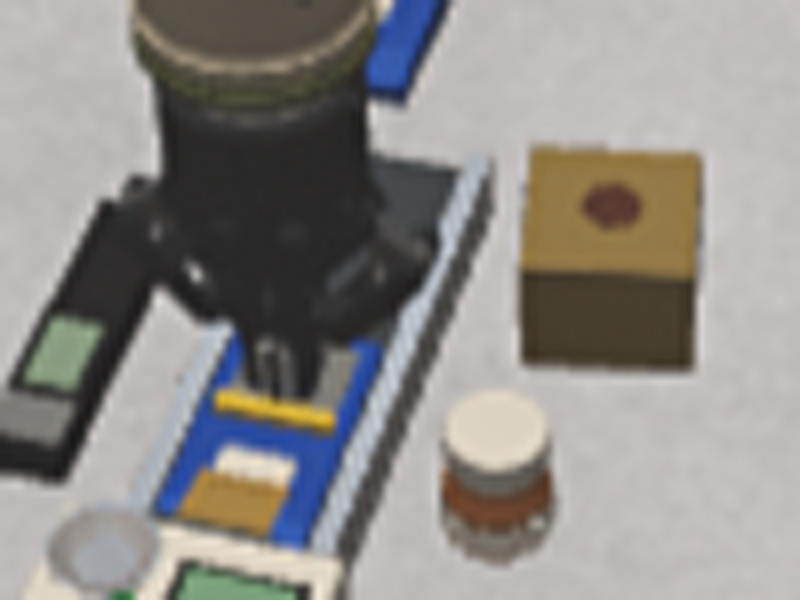

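```bash

python3 -m crank '[[-1,[-0.025,0,0],[0,0,0]],[-1,[-0.025,0,0],[0,0,0]],[-1,[-0.025,0,0],[0,0,0]],[-1,[-0.02,0,0],[0,0,0]],[-1,[0,0,0],[0,0,0]]]'
python3 -c "
from h import *
st(gp(.621,.122,.054))
cv2.imwrite('pics/scene7.png',manip.camera('scene'))
s=cv2.imread('pics/scene7.png')[170:245,250:350]
cv2.imwrite('pics/z7.png',cv2.resize(s,(800,600),interpolation=2))
for i in (0,3,4,5,6,7):
    im=cv2.imread(f'pics/scene{i}.png')
    b,y=masks(im); m,c,ar=blob(im,y,(285,210)); p=onz('scene',*c,.044 if i==0 else .038); print(i,c.round(2),ar,p[:2]@ux)
"
```

```text
clock: 7.95
position: [0.6233, -0.0992, 0.0551]
ee_rot: [0.175, 0.985, 0.001, -0.002]
ft_force: [-13.0, 4.1, 19.6]
grip_width: -0.0
t 7.95 p [ 0.6233 -0.0992  0.0551] along 0.6192 perp 0.1222 F [-13.    4.1  19.6] grip -0.0
turn units [ 0.002 -0.005  0.002] j [-0.34  0.58  0.57  1.66 -0.36  1.01  1.56]
shift units [-0.023 -0.002  0.013]
0 [290.52 203.61] 31 0.5538312262364864
3 [289.14 208.89] 35 0.5715992519645545
4 [287.19 213.27] 37 0.5911899043342379
5 [285.   217.38] 37 0.6094780960962125
6 [284.13 220.79] 38 0.6236705951146135
7 [283.32 222.68] 38 0.6317200616847835
```

View pics/z7.png

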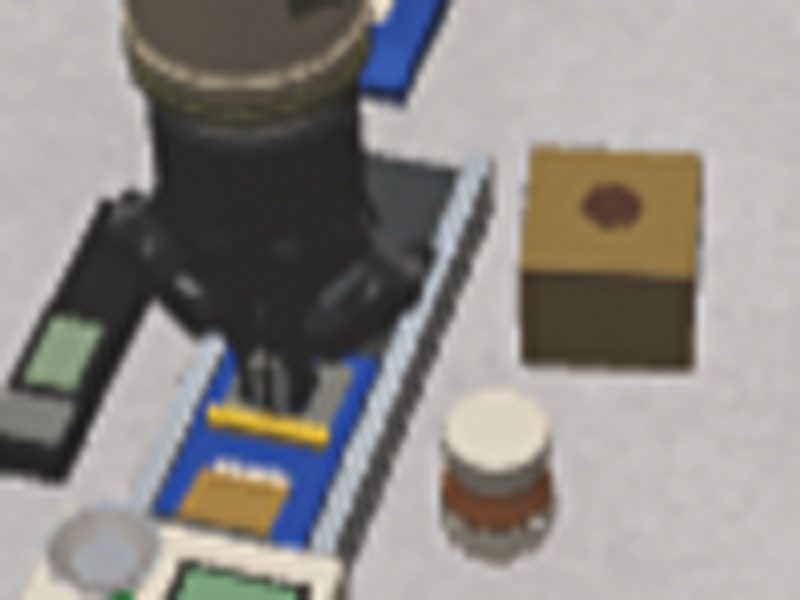

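```bash

python3 -m crank '[[-1,[-0.015,0,0],[0,0,0]],[-1,[-0.015,0,0],[0,0,0]],[-1,[-0.015,0,0],[0,0,0]],[-1,[0,0,0],[0,0,0]],[-1,[0,0,0],[0,0,0]]]'
python3 -c "
from h import *
st(gp(.6228,.122,.054))"
python3 -m crank '[[-1,[-0.015,0,0],[0,0,0]],[-1,[-0.015,0,0],[0,0,0]],[-1,[-0.015,0,0],[0,0,0]],[-1,[0,0,0],[0,0,0]],[-1,[0,0,0],[0,0,0]]]'
python3 -c "
from h import *
st(gp(.6264,.122,.054))"
```

```text
clock: 8.5
position: [0.6266, -0.1004, 0.0551]
ee_rot: [0.175, 0.985, 0.001, -0.002]
ft_force: [-12.5, 4.3, 19.3]
grip_width: 0.003
t 8.5 p [ 0.6266 -0.1004  0.0551] along 0.6227 perp 0.1222 F [-12.5   4.3  19.3] grip 0.0
turn units [ 0.002 -0.005  0.002] j [-0.34  0.59  0.56  1.65 -0.36  1.01  1.57]
shift units [-0.001 -0.002  0.014]
clock: 9.0
position: [0.6287, -0.1011, 0.0551]
ee_rot: [0.175, 0.985, 0.001, -0.003]
ft_force: [-20.0, 7.6, 26.4]
grip_width: -0.0
t 9.0 p [ 0.6287 -0.1011  0.0551] along 0.6249 perp 0.1222 F [-20.    7.6  26.4] grip -0.0
turn units [ 0.002 -0.009  0.002] j [-0.33  0.59  0.56  1.64 -0.36  1.02  1.57]
shift units [-0.018 -0.002  0.013]
```

```bash

python3 -m crank '[[-1,[-0.015,0,0],[0,0,0]],[-1,[-0.01,0,0],[0,0,0]],[-1,[0,0,0],[0,0,0]],[-1,[0,0,0],[0,0,0]],[-1,[0,0,0],[0,0,0]]]'
python3 -c "
from h import *
st(gp(.6264,.122,.054))
im=manip.camera('scene');cv2.imwrite('pics/scene8.png',im)
b,y=masks(im); m,c,ar=blob(im,y,(285,220)); p=onz('scene',*c,.038); print(c,p[:2]@ux)"
```

```text
clock: 9.5
position: [0.6289, -0.1012, 0.055]
ee_rot: [0.175, 0.985, 0.002, -0.005]
ft_force: [-30.0, 10.3, 34.6]
grip_width: -0.001
t 9.5 p [ 0.6289 -0.1012  0.055 ] along 0.6252 perp 0.1222 F [-30.   10.3  34.6] grip -0.0
turn units [ 0.002 -0.014  0.002] j [-0.33  0.6   0.56  1.64 -0.36  1.02  1.57]
shift units [-0.015 -0.002  0.012]
[282.775 223.975] 0.6371536710093862
```

Forward motion has stalled and the push force is rising. The rib has travelled about 83 mm, which matches the measured gap, so the cartridge is home. Next I'll ease off the push while keeping a slight forward bias, then lift straight up.

```bash

python3 -m crank '[[-1,[0.015,0,0],[0,0,0]],[-1,[0.01,0,0],[0,0,0]],[-1,[0,0,-0.005],[0,0,0]],[-1,[0,0,-0.005],[0,0,0]],[-1,[0,0,0],[0,0,0]]]'
python3 -c "
from h import *
st(gp(.6252,.122,.054))"
```

```text
clock: 10.05
position: [0.6287, -0.1011, 0.0551]
ee_rot: [0.175, 0.985, 0.001, -0.003]
ft_force: [-17.2, 5.8, 17.9]
grip_width: 0.001
t 10.05 p [ 0.6287 -0.1011  0.0551] along 0.625 perp 0.1222 F [-17.2   5.8  17.9] grip 0.0
turn units [ 0.001 -0.008  0.002] j [-0.33  0.59  0.56  1.64 -0.36  1.02  1.57]
shift units [-0.003 -0.002  0.014]
```

```bash

python3 -m crank '[[-1,[0.01,0,-0.005],[0,0,0]],[-1,[0.008,0,-0.01],[0,0,0]],[-1,[0,0,-0.01],[0,0,0]],[-1,[0,0,-0.01],[0,0,0]],[-1,[0,0,0],[0,0,0]]]'
python3 -c "
from h import *
st(gp(.6252,.122,.054))"
```

```text
clock: 10.55
position: [0.6286, -0.1011, 0.0573]
ee_rot: [0.175, 0.985, 0.001, -0.002]
ft_force: [-5.4, 3.4, 5.6]
grip_width: 0.0
t 10.55 p [ 0.6286 -0.1011  0.0573] along 0.6248 perp 0.1222 F [-5.4  3.4  5.6] grip 0.0
turn units [ 0.001 -0.004  0.002] j [-0.34  0.59  0.57  1.65 -0.36  1.02  1.57]
shift units [-0.005 -0.002  0.042]
```

```bash

python3 -m crank '[[-1,[0.006,0,-0.01],[0,0,0]],[-1,[0.006,0,-0.01],[0,0,0]],[-1,[0.004,0,-0.01],[0,0,0]],[-1,[0,0,-0.01],[0,0,0]],[-1,[0,0,0],[0,0,0]]]'
python3 -c "
from h import *
st(gp(.6252,.122,.054))
im=manip.camera('scene');cv2.imwrite('pics/scene9.png',im)
b,y=masks(im); m,c,ar=blob(im,y,(285,220)); p=onz('scene',*c,.042); print(c,p[:2]@ux)"
```

```text
clock: 11.05
position: [0.6283, -0.1014, 0.0607]
ee_rot: [0.175, 0.985, 0.0, -0.0]
ft_force: [-2.5, 1.7, -0.9]
grip_width: 0.004
t 11.05 p [ 0.6283 -0.1014  0.0607] along 0.6247 perp 0.1218 F [-2.5  1.7 -0.9] grip 0.0
turn units [ 0.    -0.001  0.001] j [-0.34  0.58  0.57  1.65 -0.36  1.02  1.56]
shift units [-0.007  0.003  0.084]
[282.43589744 222.82051282] 0.6362742419898484
```

```bash

python3 -m crank '[[-1,[0.01,0,-0.005],[0,0,0]],[-1,[0.02,0,-0.02],[0,0,0]],[-1,[0.01,0,-0.05],[0,0,0]],[-1,[0,0,-0.15],[0,0,0]],[-1,[0,0,-0.3],[0,0,0]]]'
python3 -m crank '[[-1,[0.3,0,-0.5],[0,0,0]],[-1,[0.5,0,-0.5],[0,0,0]],[-1,[0.5,0,-0.5],[0,0,0]],[-1,[0.5,0,-0.5],[0,0,0]],[-1,[0.5,0,0],[0,0,0]]]'
python3 -m crank '[[-1,[0.5,0,0],[0,0,0]],[-1,[0.5,0,0],[0,0,0]],[-1,[0,0.5,0],[0,0,0]],[-1,[0,0.5,0],[0,0,0]],[-1,[0,0.5,0],[0,0,0]]]'
python3 -c "
from h import *
st()
I={n:manip.camera(n) for n in('top','scene')}
for n in I: cv2.imwrite(f'pics/{n}10.png',I[n])
t=I['top'][105:240,285:420]; s=I['scene'][170:270,240:340]
cv2.imwrite('pics/z10.png',np.hstack([cv2.resize(t,(400,400),interpolation=2),cv2.resize(s,(400,400),interpolation=2)]))
im=I['scene'];b,y=masks(im); m,c,ar=blob(im,y,(285,220)); p=onz('scene',*c,.043); print(c,p[:2]@ux)
"
```

```text
clock: 11.6
position: [0.6249, -0.1005, 0.103]
ee_rot: [0.175, 0.985, -0.0, -0.001]
ft_force: [1.1, 0.3, -0.2]
grip_width: -0.0
clock: 12.1
position: [0.4671, -0.0427, 0.2541]
ee_rot: [0.176, 0.984, 0.001, 0.004]
ft_force: [-0.2, 0.1, 0.1]
grip_width: -0.002
clock: 12.6
position: [0.4327, 0.0994, 0.2509]
ee_rot: [0.175, 0.985, 0.002, 0.001]
ft_force: [1.2, -0.7, 0.7]
grip_width: 0.0
t 12.6 p [0.4327 0.0994 0.2509] along 0.3718 perp 0.2427 F [ 1.2 -0.7  0.7] grip 0.0
turn units [ 0.005  0.002 -0.   ] j [-0.78 -0.1   0.43  1.94  0.04  1.3   0.85]
[282.38888889 223.02777778] 0.6379480713870853
```

View pics/z10.png

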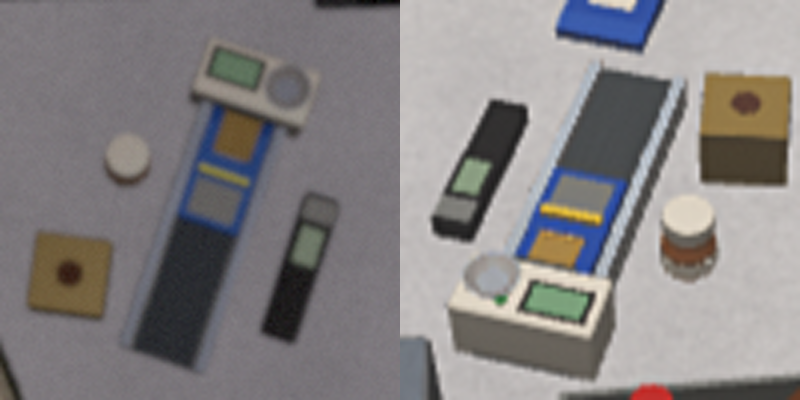

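```bash
python3 - <<'E'
from h import *
im=cv2.imread("pics/top10.png")
u0,v0=proj("top",gp(.638,.122,.0455)); print(u0,v0)
u,v=int(u0),int(v0);sub=im[v-5:v+6,u-12:u+13].astype(int)
yy=(sub[...,1]+sub[...,2]-2*sub[...,0]).clip(0); yy[yy<60]=0
m=cv2.moments(yy.astype(np.float32));p=onz("top",u-12+m['m10']/m['m00'],v-5+m['m01']/m['m00'],.0455)[:2];print("rib",p@ux,p@uy,"travel",p@ux-.5554)
cv2.imwrite("pics/z11.png",cv2.resize(im[115:190,335:410],(600,600),interpolation=2))
E
```

```text
360.00054734091646 163.35659957756621
rib 0.6372613826698736 0.12258448308039739 travel 0.08186138266987364
```

View pics/z11.png

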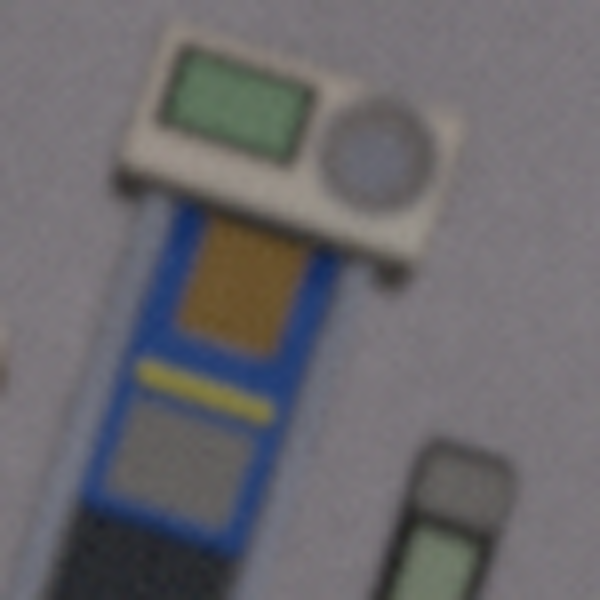

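The blue reaches the housing face at about (185,205) and (325,255) with no floor visible between them. The spring lies on top of the cartridge and the bystanders look unmoved. I'll hand in.

```bash
python3 -c "
from workcell import manip
print(manip.hand_in())"
```

```text
the job is handed in; nothing more can be done
None
```

The cartridge is loaded, and I handed the job in at about 12.7 s. No verdict was reported.

- **Pressing and sliding:** With the gripper shut, I pressed the thumb pad until the floor was at its lower stop (about 19 N). I then slid the cartridge along the track. The nose went under the brass spring without catching, and I kept going until it stalled against the housing. The highest wrist force was about 47 N, in that final push. I then eased off, lifted straight up and moved clear.
- **Is it home:** By the cameras the yellow rib travelled about 82 to 84 mm. The gap measured beforehand was 83 mm, and blue reaches the housing face with no floor showing between. After release the rib stayed within about 1 mm of its pressed position. This is camera accuracy, about 2 mm at best.
- **Held down:** The pictures show the cartridge flat with the spring on its top. I did not measure the spring and floor angles directly.
- **Small upward pull on release:** As the fingers left the rib, the sensor read about 0.9 N of upward pull on the cartridge. I saw no tipping or lifting.
- **Bystanders:** In the close-up views the jar, lid, meter and growing block look unmoved. I did not re-check the bottles and canister, but the arm did not go near them.

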